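# Clear a clamping post and start its draw screw

### The arm

A 6-joint arm with a two-finger parallel gripper is mounted at the origin on a cart in front of the work surface, level with it; the furniture and walls round the work are solid. World frame = base frame: x ahead of the robot, y to its left, z up, the work surface at z = 0. Lengths are in m, angles in rad, forces in N, time in s.
With the tool pointing down it reaches from about 0.325 to 0.9 m from the base axis. Payload 6.1 kg.
Tool frame: the origin (TCP) lies on the centre line of the jaws, within the pads' length; the fingertips stand 11 mm ahead of it and the grasp point (between the pads) lies 8 mm behind it; z points along the fingers, y is the line along which they close (so a half turn about z gives the same grasp; the last joint's range is limited). The gripper opens to 87 mm and grips with 3 to 60 N. Pads are 19 mm wide; open, the fingers measure 117 mm over their backs; the gripper's body (75 mm by 190 mm) begins 51 mm behind the grasp point.
Start: joints at [-1.43, 0.22, 1.526, -0, 1.395, -0.126], TCP at [0.165, -0.603, 0.234] pointing down, gripper open.
Joint ranges: [-2.98, 2.98], [-0.91, 2.08], [0.09, 2.57], [-1.24, 4.39], [0.2, 2.65], [-2.68, 2.68]. Speed limits (rad/s): [2.57, 2.57, 3.01, 3.14, 3.14, 3.14].

### API

Orientations are given as a 3x3 rotation matrix whose columns are the frame's x, y, z axes.
In Python, from workcell import robot gives the robot as it stands. The module is installed in compiled form; this text tells all that it offers.
- The arm moves only by the tool drive_tool, never from a script. Its arguments are lists of equal length, an entry for each row: "fingers": the opening, from -1 (shut) to 1 (fully open); "slide": the shift along the tool's x, y, z in cm, a list of three; "twist": the turn about the tool's z in rad. A call has 1 to 20 rows; each row is the pose to reach, as a shift and turn from the pose commanded when the call began, along the tool's axes at that moment; what a row does not reach only later rows make up. A row lasts 1/10 s, in which the tool goes at most 50 mm and 8.59 degrees, less where a joint would pass 70% of its speed; a pose out of reach is approached as far as the arm can. A call with a gripper value outside its range is refused whole. The fingers move at their own pace and stop on an object; the grip force is fixed at half the most. Time passes only in rows, so rows that repeat a pose let the fingers close. It gives the time, the measured TCP pose, the force, the opening and the grip force at its end, in the units of the state.
- robot.sense(): the state, without advancing time (a new reading comes with each control period).
- robot.grab_frame(name): name is "scene" or "top"; returns a dict with "pixels" (400x640x3 uint8, red, green, blue), "fovy" (degrees; the focal length in pixels is half the picture's height over the tangent of half this angle, whatever the lens; pixels are square), "cx", "cy" (the principal point, pixels), "R" (3x3) and "t" (3): a world point X has camera coordinates R X + t. Camera axes: x right, y down, z forward; pixel columns grow to the right and rows downward; lengths in m; the calibration is good to about 2 mm. A picture is of the moment at which its call begins. There is no depth.
- robot.sign_off(): hands the job in; it is judged then, once.
The state is a dict: "time_s": time; "joint_pos": joint angles; "qd": joint speeds; "effort": joint torques, N m; "tcp_pos": TCP position; "orientation": TCP orientation; "wrist_force": force on the tool from outside, world axes, zero at the start; "ft_torque": the same for the moment, N m; "width": finger opening in m; "gripper_force": force on a finger pad.
Only numpy, scipy, OpenCV 4.12 (cv2) and the standard library are available. Lean on these libraries where they do the work, as an engineer would, in place of code of your own. Each camera call takes 0.05 s, during which the arm holds its last target. There are 200 camera calls.

### The job

The short sleeve slipped over the hollow post of the fixture has to be clamped, but a dust plug is stuck at the bottom of the post's bore: push it right out of the underside with the brass drift and stand the drift back in its block. Then lower the wing-headed draw screw into the post and let go, so that it stands straight on its own. Take its wing again, feel for the start of the thread and turn it clockwise until it is fully home, its flange down on the sleeve, without forcing it or knocking the things that stand around.

Things in the scene. Friction and masses are not known exactly. Their poses are not given: they have to be found in the camera images.
- fixture: grey clamping fixture, fixed. Foot 90x130x6 mm, two cheeks, 70 mm square block from 28 to 56 mm high, steel post of 31 mm diameter on it. Vertical 25 mm bore from the post's mouth down to the thread, then a 16.4 mm throat, open below into a window (6 to 28 mm high) that looks along the fixture's x both ways. Origin under the foot, on the bore's axis; z up
- post_mouth (a point): middle of the bore's mouth at the post's top, 133 mm above the trolley; bevelled, 29 mm wide at the top, 25 mm from 4.5 mm down
- thread_top (a point): middle of the thread's top face at the bottom of the bore, 52 mm above the trolley. Right-hand, two starts: two gaps in this face, on the fixture's +x and -x, let the screw's lugs drop in when the screw's x axis lies along the fixture's x (either way round, to about 10 degrees). Lugs that miss the gaps stand on this face and keep the screw 12 to 14 mm above home
- seat (a point): where the middle of the screw's flange underside is when home: bore axis, 141.2 mm above the trolley, level with the sleeve's rim. With the lugs just dropped into the gaps the screw is 6 mm above home; from there 85 degrees clockwise seen from above (negative about z) take it evenly down to a firm stop. It does not turn down by itself
- sleeve: loose pale short tube, 47 mm outside, 85 mm high, standing on the fixture's block around the post, rim at 141 mm; origin at the centre of its underside
- plug: loose black plastic dust plug, 14.4 mm diameter, 16 mm long, held by friction (5 to 9 N) in the throat below the thread, underside 30 mm above the trolley; once its top is below 28 mm it falls on to the foot. Origin at the centre of its underside, z along its axis
- rest: grey sloping rest, fixed: plate 130x80x6 mm with a toe stop and a V of bent rod. The screw lies in it with its axis in the rest's x-z plane, 40 degrees from vertical, wing up and towards the rest's +x, wing faces square to the rest's y. Origin under the plate; the screw's flange is at x = 31, z = 95 mm, the wing's middle at x = 54, z = 122 mm
- screw: loose steel draw screw, about 0.3 kg, 162 mm long. Origin at the centre of the flange's underside, z along the axis towards the wing, x along the wing's width. Flange 48 mm wide, 5 mm thick. Below it a collar of 22.4 mm diameter down to -73 mm, then a 13 mm shank to the nose at -110.7 mm, with two thread lugs on +x and -x at z = -100 mm, 23.4 mm over both
- wing (a point): middle of the screw's wing, 35 mm above the flange's underside on its axis. The wing is flat: 12 mm thick (screw's y), 43 mm wide (x), from 20 to 51 mm above the flange's underside. With a gripper leaning up to 40 degrees in the wing's plane the screw can be carried upright
- block: aluminium block 60x60x50 mm, fixed, with a steel bush in the middle of its top: one vertical hole of 14 mm, 42 mm deep, bevelled 3 mm at the mouth; origin under its middle
- drift: loose brass drift pin, 0.18 kg, 170 mm long: shank of 10 mm diameter, thicker grip of 18 mm from 124 to 169 mm. Stands in the block, tip 8 mm above the trolley; origin at the middle of the tip's end face, z along the axis to the grip
- drift_tip (a point): the middle of the drift's lower end face
- grease_tin: bystander: red tin, 72 mm diameter, 75 mm high
- seal_box: bystander: small brown carton, 61x76x42 mm
- plug_gauge: bystander: stepped steel plug gauge, 48 mm wide, 98 mm high, standing on its wide end
There are look-alikes about, which are no part of the job. Several things have the shape of the drift; the one meant has the colours described above.

How it is judged:
By the outcome, as a careful person would: the job done as asked, in the order asked, and still so for the second after the job is handed in, with the robot touching nothing.
It also fails if it takes over 72 s, if anything falls off the work surface, if the arm or the gripper's body presses on something with over 40 N, if the wrist force passes 120 N, or if a joint passes its speed limit or range.

## Working session

There is one attempt and no reset: what is moved stays moved. The work goes in short steps, Python scripts to look and compute and a tool call to move; the robot and the scene stay as the last step left them, time stands still between calls to the robot, and variables do not carry over. Pictures are saved under pics/ and viewed, at most 10 in all, crops included, and the job is handed in when it is done.

Besides the shell and the picture viewer there is one more tool, called after ">>>" in YAML: its name, and indented under it one key for each argument. drive_tool: Moves the arm, as the interface text tells. Its arguments: {"type":"object","properties":{"fingers":{"type":"array","items":{"type":"number"}},"slide":{"type":"array","items":{"type":"array","items":{"type":"number"}}},"twist":{"type":"array","items":{"type":"number"}}},"required":["fingers","slide","twist"]}

```bash
mkdir -p pics; cat > h.py <<'E'
import numpy as np, cv2
from workcell import robot
def grab(n,f=None):
    d=robot.grab_frame(n)
    if f: cv2.imwrite(f'pics/{f}.png',np.asarray(d['pixels'])[:,:,::-1])
    return d
def foc(d): return 200/np.tan(np.radians(d['fovy'])/2)
def proj(d,X):
    c=np.asarray(d['R'])@np.asarray(X)+np.asarray(d['t']); f=foc(d)
    return np.array([d['cx']+f*c[0]/c[2], d['cy']+f*c[1]/c[2]])
def ray(d,u,v):
    R=np.asarray(d['R']);f=foc(d)
    r=R.T@np.array([(u-d['cx'])/f,(v-d['cy'])/f,1]); o=-R.T@np.asarray(d['t'])
    return o,r/np.linalg.norm(r)
def onz(d,u,v,z):
    o,r=ray(d,u,v); return o+r*(z-o[2])/r[2]
E
python3 - <<'E'
from h import *
for n in('scene','top'):
    d=grab(n,n+'1'); print(n,d['fovy'],d['cx'],d['cy'],[k for k in d]); print(np.round(ray(d,320,200),3))
s=robot.sense(); print({k:np.round(v,3).tolist() for k,v in s.items()})
E
```

```text
scene 46.75742539040027 317.8687447773199 202.94152563991628 ['pixels', 'fovy', 'cx', 'cy', 'R', 't']
[[ 0.183 -0.712  0.876]
 [ 0.336  0.62  -0.709]]
top 45.99652064045462 313.8445972260349 210.08185080246676 ['pixels', 'fovy', 'cx', 'cy', 'R', 't']
[[ 3.200e-01 -4.200e-02  1.158e+00]
 [ 2.190e-01  1.000e-03 -9.760e-01]]
{'time_s': 0.1, 'joint_pos': [-1.43, 0.221, 1.527, -0.0, 1.395, -0.126], 'qd': [0.0, -0.002, -0.004, 0.001, -0.001, -0.0], 'effort': [0.001, -49.595, -38.852, 0.07, 0.052, -0.0], 'tcp_pos': [0.165, -0.602, 0.233], 'orientation': [[0.965, 0.264, -0.0], [0.264, -0.965, 0.002], [0.0, -0.002, -1.0]], 'wrist_force': [-0.14, -0.471, 0.166], 'ft_torque': [-0.038, 0.006, -0.003], 'gripper_force': 0.0, 'width': 0.087}
```

View pics/scene1.png

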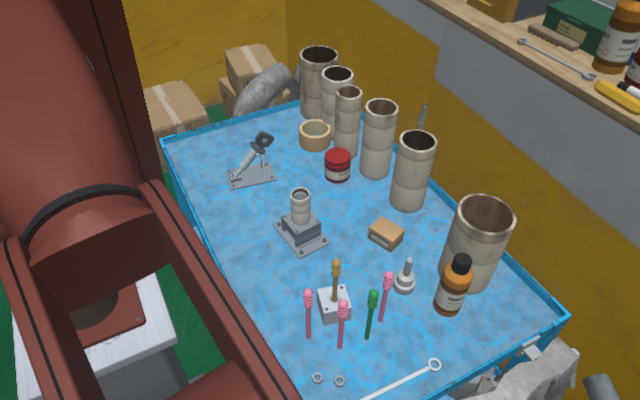

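View pics/top1.png

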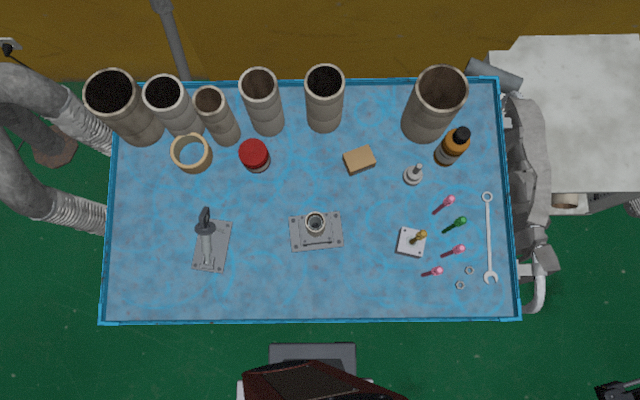

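The overview shows the rest with the screw at top-view (210,240), the fixture at (316,230) and the block with the brass drift at (412,240). The pink and green pins are look-alikes. I'll enlarge those three for measuring.

```bash
python3 - <<'E'
from h import *
T=cv2.imread('pics/top1.png');S=cv2.imread('pics/scene1.png')
def crop(I,u,v,w,h,W,H):
    c=cv2.resize(I[v:v+h,u:u+w],(W,H),interpolation=cv2.INTER_CUBIC); k=W/w
    for a in range(u-u%10+10,u+w,10): cv2.line(c,(int((a-u+.5)*k),0),(int((a-u+.5)*k),6),(0,0,255),1); cv2.putText(c,str(a),(int((a-u)*k)-8,16),0,.32,(0,0,255),1)
    for a in range(v-v%10+10,v+h,10): cv2.line(c,(0,int((a-v+.5)*k)),(6,int((a-v+.5)*k)),(0,0,255),1); cv2.putText(c,str(a),(8,int((a-v+.5)*k)+3),0,.32,(0,0,255),1)
    return c
r1=np.hstack([crop(T,390,218,50,50,266,266),crop(T,283,205,65,65,266,266),crop(T,180,200,75,75,266,266)])
r2=np.hstack([crop(S,305,250,60,75,266,332),crop(S,265,180,68,85,266,332),crop(S,220,115,66,82,266,332)])
cv2.imwrite('pics/c1.png',np.vstack([r1,r2]))
E
```

```text
(no output)
```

View pics/c1.png

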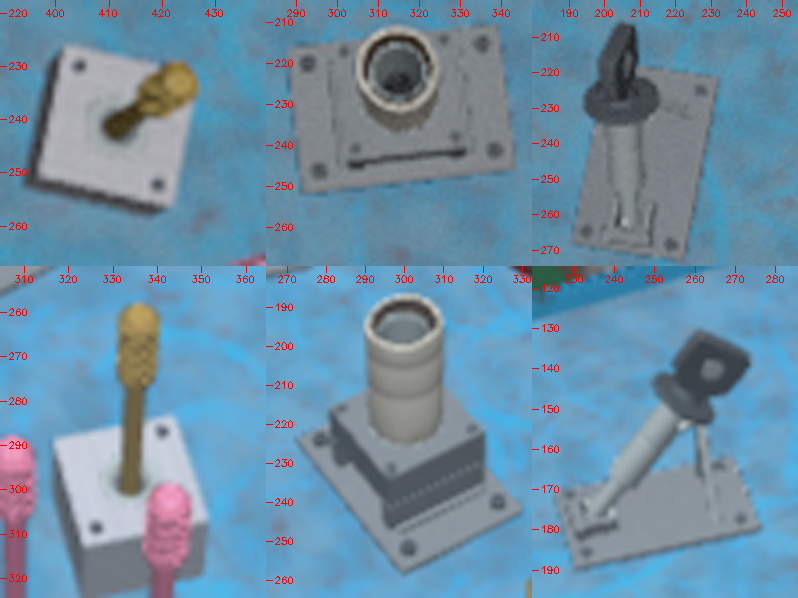

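```bash
cat > m.py <<'E'
from h import *
def mask(d,box,lo,hi):
    I=cv2.cvtColor(np.ascontiguousarray(np.asarray(d['pixels'])[:,:,::-1]),cv2.COLOR_BGR2HSV)
    m=cv2.inRange(I,np.array(lo),np.array(hi)); k=np.zeros_like(m); u,v,w,h=box; k[v:v+h,u:u+w]=m[v:v+h,u:u+w]
    n,l,s,c=cv2.connectedComponentsWithStats(k); i=1+np.argmax(s[1:,4]); return (l==i).astype(np.uint8)
def rect(d,m,z):
    c=max(cv2.findContours(m,0,cv2.CHAIN_APPROX_NONE)[0],key=cv2.contourArea)[:,0,:]
    P=np.array([onz(d,u,v,z)[:2] for u,v in c])
    (x,y),(w,h),a=cv2.minAreaRect((P*1000).astype(np.float32)); return np.round([x,y,w,h,a],1)
E
python3 - <<'E'
from m import *
T=grab('top');S=grab('scene')
print('block top',rect(T,mask(T,(390,218,45,50),(0,0,150),(180,50,255)),.05))
print('block scene',rect(S,mask(S,(312,280,45,50),(0,0,165),(180,50,255)),.05))
print('foot',rect(T,mask(T,(283,200,70,60),(0,0,50),(180,70,255)),.006))
print('plate',rect(T,mask(T,(185,215,60,65),(0,0,50),(180,70,255)),.006))
for d,b in((T,(400,220,40,40)),(S,(325,250,20,60))):
    m=mask(d,b,(12,110,40),(30,255,255)); v,u=np.nonzero(m); print('brass',len(u),u.min(),u.max(),v.min(),v.max(), u[v==v.min()].mean())
# manual points, pixel = crop/scale+offset-.5
def tp(cx,cy,u0,v0,k): return cx/k+u0-.5, cy/k+v0-.5
k=266/65
ptr=tp(398,67,283+0,205,k); ptr=tp(398-266,67,283,205,k); print('rim top',ptr,onz(T,*ptr,.141))
k=266/68
p=tp(404-266,322-266,265,180,k); print('rim scene',p,onz(S,*p,.141))
k=266/50
for q in((65,45),(197,67),(172,208),(27,185)): print('bl',onz(T,*tp(*q,390,218,k),.05))
k=266/65
for q in((285,47),(497,26),(514,166),(300,193)): print('foot',onz(T,*tp(q[0]-266,q[1],283,205,k),.006))
k=266/75
for q in((622,65),(718,77),(683,262),(572,243)): print('plate',onz(T,*tp(q[0]-532,q[1],180,200,k),.006))
E
```

```text
block top [ 465.5 -256.7   59.9   60.7   76.2]
block scene [ 465.3 -257.3   59.6   59.6   75.9]
foot [502.  -26.3  96.2 134.9   6. ]
plate [473.  231.7  89.1 137.3  80.9]
brass 92 410 426 230 243 422.5
brass 43 333 339 259 267 336.0
rim top (314.7556390977444, 220.87218045112783) [ 0.50067737 -0.0292548   0.141     ]
rim scene (299.7781954887218, 193.81578947368422) [ 0.49996449 -0.03050087  0.141     ]
bl [ 0.50176452 -0.23450983  0.05      ]
bl [ 0.49104849 -0.29263159  0.05      ]
bl [ 0.42843252 -0.27802747  0.05      ]
bl [ 0.43938335 -0.21479911  0.05      ]
foot [0.53800972 0.04105496 0.006     ]
foot [ 0.54921471 -0.08810039  0.006     ]
foot [ 0.46345795 -0.09645855  0.006     ]
foot [0.44885474 0.03202581 0.006     ]
plate [0.53619885 0.24653054 0.006     ]
plate [0.52669158 0.178589   0.006     ]
plate [0.3979726  0.19965413 0.006     ]
plate [0.41189684 0.2767524  0.006     ]
```

The crops show the block top cleanly, the sleeve rim centred at about (314.8,220.9) in top and (299.8,193.8) in scene, and the wing hole at about scene (264,140). The two views agree within about 1.5 mm. Next I refine the rim and wing, and check how far the neighbours are from the drift.

```bash
python3 - <<'E'
from m import *
T=grab('top');S=grab('scene')
# sleeve rim: outer ellipse half towards the camera-far side
for n,d,b in(('T',T,(300,208,32,22)),('S',S,(285,184,30,20))):
    m=mask(d,b,(8,20,120),(40,120,255)); 
    c=np.vstack(cv2.findContours(m,0,cv2.CHAIN_APPROX_NONE)[0])[:,0,:]
    P=np.array([onz(d,u,v,.141)[:2] for u,v in c])*1000
    h=cv2.convexHull(P.astype(np.float32))[:,0]
    (x,y),r=cv2.minEnclosingCircle(P.astype(np.float32)); print(n,m.sum(),len(c),x,y,r, P.min(0),P.max(0))
def tri(pt,ps):
    o1,r1=ray(T,*pt);o2,r2=ray(S,*ps)
    A=np.stack([r1,-r2],1); s=np.linalg.lstsq(A,o2-o1,rcond=None)[0]; a=o1+s[0]*r1;b=o2+s[1]*r2; return np.round((a+b)/2,4),np.round(np.linalg.norm(a-b),4)
print('wing',tri((204.3,215.9),(263.9,140.3)))
print('wing at z.122',onz(T,204.3,215.9,.122),onz(S,263.9,140.3,.122))
print('rim',tri((314.8,220.9),(299.8,193.8)))
print('drift top',tri((423.2,232.8),(335.7,259)), 'expect z .177')
for q in((450,199),(460,250),(438,271),(460,220)): print('look',onz(T,*q,.15)[:2])
# expected pixel of block drift
for z in(.05,.155,.178): print(z,proj(T,(.4655,-.257,z)),proj(S,(.4655,-.257,z)))
# rest: prediction from plate
for yaw in(-9.2,):
  a=np.radians(yaw);c=np.array([.468,.2254]);ex=np.array([np.cos(a),np.sin(a)]); print('wing pred',c+ex*.054,'flange',c+ex*.031)
E
```

```text
T 5 8 516.1599731445312 -18.97506332397461 4.92499303817749 [513.98316121 -23.39275771] [518.36773637 -14.5573671 ]
S 4 6 517.9357299804688 -31.253459930419922 5.439878463745117 [517.75125018 -36.69010855] [519.22445532 -25.81681178]
wing (array([0.5186, 0.2215, 0.1134]), np.float64(0.0038))
wing at z.122 [0.51881449 0.21892194 0.122     ] [0.51287863 0.21110652 0.122     ]
rim (array([ 0.5007, -0.0293,  0.1397]), np.float64(0.0003))
drift top (array([ 0.4654, -0.2559,  0.1808]), np.float64(0.0005)) expect z .177
look [ 0.5434638  -0.32498843]
look [ 0.43167792 -0.33868061]
look [ 0.38770597 -0.28912746]
look [ 0.49666483 -0.34335211]
0.05 [412.00810732 241.00102223] [333.71225099 297.92972656]
0.155 [421.21668359 234.46563861] [335.42811005 267.66602998]
0.178 [423.49041774 232.8519554 ] [335.84330277 260.34301211]
wing pred [0.52130536 0.21676642] flange [0.49860122 0.22044368]
```

>>> drive_tool:
  fingers: [0.2, 0.2, 0.2, 0.2, 0.2, 0.2, 0.2, 0.2, 0.2, 0.2, 0.2, 0.2, 0.2]
  slide:
    - [3.5, -2.3, 0]
    - [7, -4.7, 0]
    - [10.5, -7, 0]
    - [14, -9.4, 0]
    - [17.5, -11.7, 0]
    - [21, -14, 0]
    - [24.5, -16.4, 0]
    - [28, -18.7, 0]
    - [31.5, -21, 0]
    - [35, -23.4, 0]
    - [38.1, -25.5, 0]
    - [38.1, -25.5, 0]
    - [38.1, -25.5, 0]
  twist: [0, 0, 0, 0, 0, 0, 0, 0, 0, 0, 0, 0, 0]

```text
time_s: 1.6
tcp_pos: [0.4653, -0.2559, 0.2335]
orientation: [[0.964, 0.266, -0.0], [0.266, -0.964, -0.0], [-0.0, 0.0, -1.0]]
wrist_force: [-1.0, -0.5, -0.4]
width: 0.0522
gripper_force: 0.0
```

```bash
cat >> h.py <<'E'
def go(x,y,z,yaw=None):
    "shift (cm, tool axes) and twist that take TCP to x,y,z and tool-x yaw (deg)"
    s=robot.sense();R=np.array(s['orientation']);p=np.array(s['tcp_pos'])
    y0=np.degrees(np.arctan2(R[1,0],R[0,0])); tw=0 if yaw is None else -np.radians((yaw-y0+180)%360-180)
    print('t',round(s['time_s'],2),'tcp',np.round(p*1000,1),'yaw',round(y0,2),'F',np.round(s['wrist_force'],1),'q',np.round(s['joint_pos'],2),'w',round(s['width']*1000,1),
     '\n slide',np.round(R.T@(np.array([x,y,z])-p)*100,2),'twist',round(float(tw),3))
E
python3 - <<'E'
from h import *
go(.4655,-.2565,.147)
grab('top','top2');d=grab('scene','s2')
E
```

```text
t 1.6 tcp [ 465.3 -255.9  233.5] yaw 15.42 F [-1.  -0.5 -0.4] q [-0.65 -0.    1.77 -0.    1.38  0.65] w 52.2 
 slide [0.01 0.06 8.65] twist 0.0
```

>>> drive_tool:
  fingers: [0.2, 0.2, 0.2, 0.2, -1, -1, -1, -1, -1, -1]
  slide:
    - [0, 0.06, 3]
    - [0, 0.06, 6]
    - [0, 0.06, 8.6]
    - [0, 0.06, 8.6]
    - [0, 0.06, 8.6]
    - [0, 0.06, 8.6]
    - [0, 0.06, 8.6]
    - [0, 0.06, 8.6]
    - [0, 0.06, 8.6]
    - [0, 0.06, 8.6]
  twist: [0, 0, 0, 0, 0, 0, 0, 0, 0, 0]

```text
time_s: 2.7
tcp_pos: [0.4656, -0.2573, 0.1482]
orientation: [[0.965, 0.264, 0.001], [0.264, -0.965, -0.001], [0.001, 0.001, -1.0]]
wrist_force: [-0.5, 0.1, 2.8]
width: 0.0176
gripper_force: 30.0
```

>>> drive_tool:
  fingers: [-1, -1, -1, -1, -1, -1, -1, -1]
  slide:
    - [0, 0, -1]
    - [0, 0, -3]
    - [0, 0, -6]
    - [0, 0, -9]
    - [0, 0, -12]
    - [0, 0, -15]
    - [0, 0, -15.5]
    - [0, 0, -15.5]
  twist: [0, 0, 0, 0, 0, 0, 0, 0]

```text
time_s: 3.5
tcp_pos: [0.4655, -0.2572, 0.3033]
orientation: [[0.965, 0.264, 0.002], [0.264, -0.965, -0.001], [0.001, 0.001, -1.0]]
wrist_force: [-0.6, -0.0, -2.6]
width: 0.0172
gripper_force: 30.0
```

```bash
python3 - <<'E'
from h import *
go(.5005,-.0295,.303)
E
```

```text
t 3.5 tcp [ 465.5 -257.2  303.3] yaw 15.29 F [-0.6 -0.  -2.6] q [-0.65 -0.04  1.68  0.    1.5   0.65] w 17.2 
 slide [ 9.380e+00 -2.104e+01  1.000e-02] twist 0.0
```

>>> drive_tool:
  fingers: [-1, -1, -1, -1, -1, -1, -1, -1, -1]
  slide:
    - [1.3, -3, 0]
    - [2.7, -6, 0]
    - [4, -9, 0]
    - [5.4, -12, 0]
    - [6.7, -15, 0]
    - [8, -18, 0]
    - [9.38, -21.04, 0]
    - [9.38, -21.04, 0]
    - [9.38, -21.04, 0]
  twist: [0, 0, 0, 0, 0, 0, 0, 0, 0]

```text
time_s: 4.4
tcp_pos: [0.4993, -0.0287, 0.3003]
orientation: [[0.964, 0.266, -0.004], [0.266, -0.964, 0.0], [-0.003, -0.001, -1.0]]
wrist_force: [0.0, -0.5, -2.8]
width: 0.0171
gripper_force: 30.0
```

```bash
python3 - <<'E'
from h import *
go(.5005,-.0295,.16)
d=grab('scene');t=grab('top')
a=np.asarray(d['pixels'])[120:240,255:345,::-1];b=np.asarray(t['pixels'])[150:270,270:360,::-1]
cv2.imwrite('pics/s3.png',cv2.resize(np.hstack([a,b]),None,fx=4,fy=4,interpolation=cv2.INTER_CUBIC))
print(proj(d,(.5005,-.0295,.155)),proj(d,(.5005,-.0295,.141)))
E
```

```text
t 4.4 tcp [499.3 -28.7 300.3] yaw 15.4 F [ 0.  -0.5 -2.8] q [-0.21 -0.12  1.75 -0.    1.51  1.09] w 17.1 
 slide [ 0.14  0.13 14.03] twist 0.0
[299.6658305  189.01831595] [299.79588648 193.46622934]
```

View pics/s3.png

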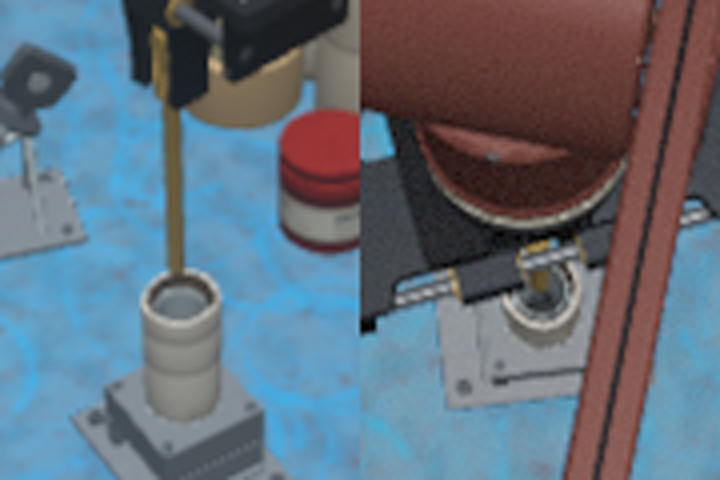

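The drift hangs upright over the post mouth, its tip at scene (299,187.5) against an expected (299.7,189). I lower it into the bore next.

>>> drive_tool:
  fingers: [-1, -1, -1, -1, -1, -1, -1, -1]
  slide:
    - [0.14, 0.1, 1]
    - [0.14, 0.1, 2]
    - [0.14, 0.1, 4]
    - [0.14, 0.1, 6]
    - [0.14, 0.1, 8]
    - [0.14, 0.1, 10]
    - [0.14, 0.1, 10.4]
    - [0.14, 0.1, 10.4]
  twist: [0, 0, 0, 0, 0, 0, 0, 0]

```text
time_s: 5.3
tcp_pos: [0.5009, -0.0302, 0.1972]
orientation: [[0.965, 0.263, -0.003], [0.263, -0.965, 0.001], [-0.002, -0.001, -1.0]]
wrist_force: [0.4, -0.3, -2.1]
width: 0.0172
gripper_force: 30.0
```

>>> drive_tool:
  fingers: [-1, -1, -1, -1]
  slide:
    - [0, 0, 0.3]
    - [0, 0, 0.6]
    - [0, 0, 0.8]
    - [0, 0, 0.8]
  twist: [0, 0, 0, 0]

```text
time_s: 5.7
tcp_pos: [0.5019, -0.0299, 0.1906]
orientation: [[0.965, 0.264, 0.0], [0.264, -0.965, -0.0], [0.0, 0.0, -1.0]]
wrist_force: [-0.0, -0.1, -1.8]
width: 0.0172
gripper_force: 30.0
```

>>> drive_tool:
  fingers: [-1, -1, -1, -1]
  slide:
    - [-0.1, 0, 0.3]
    - [-0.1, 0, 0.6]
    - [-0.1, 0, 0.9]
    - [-0.1, 0, 0.9]
  twist: [0, 0, 0, 0]

```text
time_s: 6.1
tcp_pos: [0.5011, -0.0303, 0.1816]
orientation: [[0.965, 0.264, 0.0], [0.264, -0.965, -0.0], [0.0, 0.0, -1.0]]
wrist_force: [0.5, -0.7, -0.2]
width: 0.0173
gripper_force: 30.0
```

>>> drive_tool:
  fingers: [-1, -1, -1]
  slide:
    - [0, 0, 0.4]
    - [0, 0, 0.8]
    - [0, 0, 1.0]
  twist: [0, 0, 0]

```text
time_s: 6.4
tcp_pos: [0.5009, -0.0303, 0.1711]
orientation: [[0.965, 0.264, 0.0], [0.264, -0.965, -0.0], [-0.0, 0.0, -1.0]]
wrist_force: [1.5, -0.4, 0.8]
width: 0.0171
gripper_force: 30.0
```

>>> drive_tool:
  fingers: [-1, -1, -1, -1]
  slide:
    - [0, 0, 0.4]
    - [0, 0, 0.8]
    - [0, 0, 1.1]
    - [0, 0, 1.1]
  twist: [0, 0, 0, 0]

```text
time_s: 6.8
tcp_pos: [0.5017, -0.0302, 0.162]
orientation: [[0.965, 0.264, 0.002], [0.264, -0.965, -0.0], [0.002, 0.001, -1.0]]
wrist_force: [-3.1, 0.8, 10.7]
width: 0.0173
gripper_force: 30.0
```

```bash
python3 - <<'E'
from h import *
go(.5005,-.0295,.16)
d=grab('scene');t=grab('top')
a=np.asarray(d['pixels'])[140:260,255:345,::-1];b=np.asarray(t['pixels'])[150:270,270:360,::-1]
cv2.imwrite('pics/s4.png',cv2.resize(np.hstack([a,b]),None,fx=4,fy=4,interpolation=cv2.INTER_CUBIC))
E
```

```text
t 6.8 tcp [501.7 -30.2 162. ] yaw 15.29 F [-3.1  0.8 10.7] q [-0.22 -0.01  1.92  0.    1.24  1.09] w 17.3 
 slide [-0.1 -0.1  0.2] twist 0.0
```

View pics/s4.png

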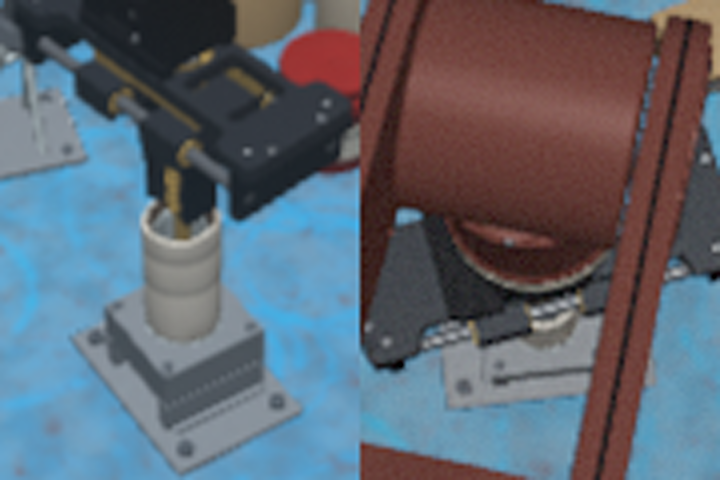

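The jaws are just above the rim with the drift deep in the bore. The tip is at about 22 mm with force rising, which matches a 16 mm plug standing on the 6 mm foot, so the plug is out. I withdraw the drift.

>>> drive_tool:
  fingers: [-1, -1, -1, -1, -1, -1, -1, -1]
  slide:
    - [-0.05, 0, -1]
    - [-0.05, 0, -3]
    - [-0.05, 0, -6]
    - [-0.05, 0, -9]
    - [-0.05, 0, -12]
    - [-0.05, 0, -14]
    - [-0.05, 0, -14.5]
    - [-0.05, 0, -14.5]
  twist: [0, 0, 0, 0, 0, 0, 0, 0]

```text
time_s: 7.7
tcp_pos: [0.5005, -0.0304, 0.3056]
orientation: [[0.965, 0.264, 0.001], [0.264, -0.965, -0.0], [0.001, 0.0, -1.0]]
wrist_force: [-0.2, -0.5, -1.5]
width: 0.0171
gripper_force: 30.0
```

```bash
python3 - <<'E'
from h import *
go(.4655,-.257,.303)
d=grab('scene');T=grab('top')
I=cv2.cvtColor(np.ascontiguousarray(np.asarray(d['pixels'])[:,:,::-1]),cv2.COLOR_BGR2HSV)
m=cv2.inRange(I,(12,110,40),(30,255,255)); m[:,:285]=0;m[:,315:]=0;m[:110]=0;m[200:]=0
v,u=np.nonzero(m)
for r in range(140,200,6):
  if (v==r).any(): print(r,u[v==r].mean().round(1),(v==r).sum())
p=np.array(robot.sense()['tcp_pos']); print('maxrow',v.max(),[np.round(proj(d,p+[0,0,dz]),1) for dz in(-.02,-.08,-.14)])
E
```

```text
t 7.7 tcp [500.5 -30.4 305.6] yaw 15.29 F [-0.2 -0.5 -1.5] q [-0.22 -0.12  1.75 -0.    1.52  1.09] w 17.1 
 slide [-9.35 20.94  0.27] twist 0.0
140 295.5 2
maxrow 140 [array([298.1, 144. ]), array([298.8, 166.2]), array([299.4, 186.5])]
```

>>> drive_tool:
  fingers: [-1, -1, -1, -1, -1, -1, -1, -1, -1]
  slide:
    - [-1.3, 3, 0]
    - [-2.7, 6, 0]
    - [-4, 9, 0]
    - [-5.4, 12, 0]
    - [-6.7, 15, 0]
    - [-8, 18, 0]
    - [-9.35, 20.95, 0]
    - [-9.35, 20.95, 0]
    - [-9.35, 20.95, 0]
  twist: [0, 0, 0, 0, 0, 0, 0, 0, 0]

```text
time_s: 8.7
tcp_pos: [0.4646, -0.257, 0.3036]
orientation: [[0.965, 0.262, -0.003], [0.262, -0.965, 0.003], [-0.002, -0.003, -1.0]]
wrist_force: [0.2, -0.0, -2.1]
width: 0.0168
gripper_force: 30.0
```

```bash
python3 - <<'E'
from h import *
go(.4655,-.257,.2)
d=grab('scene','s5')
p=np.array(robot.sense()['tcp_pos']); print([np.round(proj(d,p+[0,0,dz]),1) for dz in(-.02,-.08,-.14)])
cv2.imwrite('pics/s5c.png',cv2.resize(cv2.imread('pics/s5.png')[180:330,290:390],None,fx=4,fy=4,interpolation=cv2.INTER_CUBIC))
E
```

```text
t 8.7 tcp [ 464.6 -257.   303.6] yaw 15.19 F [ 0.2 -0.  -2.1] q [-0.65 -0.04  1.68  0.    1.51  0.65] w 16.8 
 slide [ 0.11  0.05 10.36] twist 0.0
[array([337.5, 222.6]), array([336.3, 244.7]), array([335.2, 264.7])]
```

View pics/s5c.png

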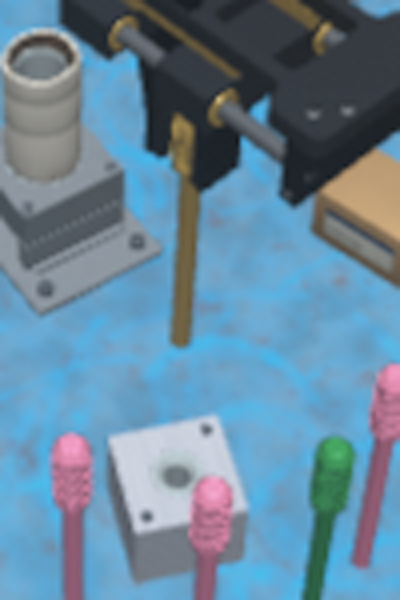

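The drift is upright with its tip at scene (334.6,266), over the bush at (334,299), and matches the prediction.

>>> drive_tool:
  fingers: [-1, -1, -1, -1, -1, -1, -1]
  slide:
    - [0.06, 0.05, 2]
    - [0.06, 0.05, 5]
    - [0.06, 0.05, 8]
    - [0.06, 0.05, 10]
    - [0.06, 0.05, 10.6]
    - [0.06, 0.05, 10.6]
    - [0.06, 0.05, 10.6]
  twist: [0, 0, 0, 0, 0, 0, 0]

```text
time_s: 9.45
tcp_pos: [0.4669, -0.2573, 0.2008]
orientation: [[0.964, 0.264, 0.001], [0.264, -0.964, -0.001], [0.001, 0.001, -1.0]]
wrist_force: [0.2, -0.7, -1.3]
width: 0.0176
gripper_force: 30.0
```

>>> drive_tool:
  fingers: [-1, -1, -1, -1]
  slide:
    - [0, 0, 0.3]
    - [0, 0, 0.6]
    - [0, 0, 1.0]
    - [0, 0, 1.0]
  twist: [0, 0, 0, 0]

```text
time_s: 9.85
tcp_pos: [0.4658, -0.2572, 0.1889]
orientation: [[0.965, 0.263, -0.001], [0.263, -0.965, 0.001], [-0.001, -0.001, -1.0]]
wrist_force: [-0.0, 0.5, -2.1]
width: 0.017
gripper_force: 30.0
```

>>> drive_tool:
  fingers: [-1, -1, -1, -1, -1, -1]
  slide:
    - [0, 0, 0.5]
    - [0, 0, 1.2]
    - [0, 0, 2]
    - [0, 0, 3]
    - [0, 0, 3.8]
    - [0, 0, 3.9]
  twist: [0, 0, 0, 0, 0, 0]

```text
time_s: 10.45
tcp_pos: [0.4652, -0.2567, 0.1486]
orientation: [[0.965, 0.264, -0.002], [0.264, -0.965, 0.002], [-0.002, -0.002, -1.0]]
wrist_force: [0.1, 0.4, -2.8]
width: 0.0173
gripper_force: 30.0
```

>>> drive_tool:
  fingers: [-0.5, -0.2, 0.2, 0.2, 0.2, 0.2, 0.2, 0.2, 0.2]
  slide:
    - [0, 0, 0]
    - [0, 0, 0]
    - [0, 0, 0]
    - [0, 0, 0]
    - [0, 0, -1]
    - [0, 0, -4]
    - [0, 0, -8]
    - [0, 0, -11]
    - [0, 0, -11]
  twist: [0, 0, 0, 0, 0, 0, 0, 0, 0]

```text
time_s: 11.35
tcp_pos: [0.4686, -0.2592, 0.2674]
orientation: [[0.965, 0.264, 0.009], [0.264, -0.965, -0.006], [0.007, 0.009, -1.0]]
wrist_force: [0.4, -0.2, 0.6]
width: 0.0523
gripper_force: 0.0
```

```bash
python3 - <<'E'
from h import *
go(.50,.22,.259,170.8)
d=grab('scene','s6')
I=cv2.cvtColor(cv2.imread('pics/s6.png'),cv2.COLOR_BGR2HSV)
m=cv2.inRange(I,(12,110,40),(30,255,255)); m[:,:325]=0;m[:,345:]=0;m[:250]=0;m[310:]=0
v,u=np.nonzero(m); print(v.min(),v.max(),u.min(),u.max()) 
E
```

```text
t 11.35 tcp [ 468.6 -259.2  267.4] yaw 15.29 F [ 0.4 -0.2  0.6] q [-0.65 -0.02  1.73  0.    1.43  0.65] w 52.3 
 slide [ 15.66 -45.4    0.55] twist -2.714
259 275 332 339
```

```bash
python3 - <<'E'
from h import *
from scipy.optimize import least_squares
T=robot.grab_frame('top');S=robot.grab_frame('scene')
def W(p,x,y,z):
    a=p[2]; return np.array([p[0]+x*np.cos(a)-y*np.sin(a),p[1]+x*np.sin(a)+y*np.cos(a),z])
t=lambda cx,cy:((cx-532)/(266/75)+179.5,cy/(266/75)+199.5)
s=lambda cx,cy:((cx-532)/4.03+219.5,(cy-266)/4.03+114.5)
obs=[('T flange',T,(.0326,0,.0969),t(621,100)),('S flange',S,(.0326,0,.0969),s(683,397)),
 ('S hole',S,(.054,-.006,.122),s(711,370)),('T wing',T,(.054,0,.122),t(619,60)),
 ('T c1',T,(.065,-.04,.006),t(718,77)),('T c2',T,(-.065,-.04,.006),t(683,262)),('T c3',T,(-.065,.04,.006),t(572,243)),
 ('S c2',S,(-.065,-.04,.006),s(576,568)),('S c1',S,(.065,-.04,.006),s(761,527)),('S c3',S,(.065,.04,.006),s(733,460))]
f=lambda p:np.concatenate([proj(o[1],W(p,*o[2]))-o[3] for o in obs])
r=least_squares(f,[.468,.225,-.16],loss='soft_l1'); p=r.x; print(p,np.degrees(p[2]))
for o,e in zip(obs,f(p).reshape(-1,2)): print(o[0],np.round(e,1))
print('wing',W(p,.054,0,.122))
I=cv2.imread('pics/top1.png')[195:280,175:260];J=cv2.imread('pics/scene1.png')[115:200,215:300]
O=np.hstack([cv2.resize(a,None,fx=4.5,fy=4.5,interpolation=cv2.INTER_CUBIC) for a in(I,J)])
for d,o,k in((T,(175,195),0),(S,(215,115),382)):
  for q in[(.031,0,.095),(.054,0,.122),(-.04,0,.0102),(.065,.04,.006),(.065,-.04,.006),(-.065,.04,.006),(-.065,-.04,.006)]:
    a=(proj(d,W(p,*q))-o+.5)*4.5; cv2.circle(O,(int(a[0]+k),int(a[1])),3,(0,0,255),1)
cv2.imwrite('pics/r1.png',O)
E
```

```text
[ 0.46671301  0.22760275 -0.1578077 ] -9.041715416305669
T flange [ 0.5 -1.2]
S flange [ 1.2 -0.1]
S hole [ 1.9 -1.1]
T wing [ 0.2 -1.1]
T c1 [0.3 0.8]
T c2 [0.5 0.7]
T c3 [-0.3  1.3]
S c2 [-1.2 -0.3]
S c1 [-0.6 -0.2]
S c3 [-0.9 -1.4]
wing [0.52004202 0.21911646 0.122     ]
```

View pics/r1.png

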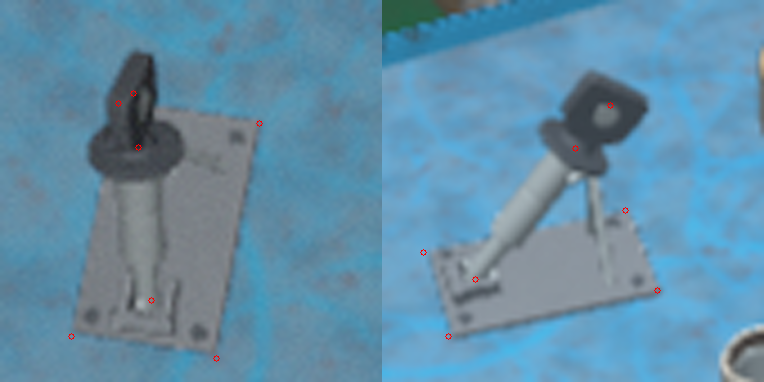

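The model points fit the picture, with the wing about 2 mm nearer the robot than predicted: about (0.518, 0.2187, 0.121), rest yaw about -9°. The drift stands where it began. I move over the wing and turn.

>>> drive_tool:
  fingers: [0.2, 0.2, 0.2, 0.2, 0.2, 0.2, 0.2, 0.2, 0.2, 0.2, 0.2, 0.2, 0.2, 0.2, 0.2, 0.2, 0.2, 0.2, 0.2, 0.2]
  slide:
    - [0.9, -2.3, 0]
    - [1.8, -4.6, 0]
    - [2.8, -7, 0]
    - [3.7, -9.3, 0]
    - [4.6, -11.7, 0]
    - [5.5, -14, 0]
    - [6.5, -16.4, 0]
    - [7.4, -18.7, 0]
    - [8.3, -21, 0]
    - [9.3, -23.4, 0]
    - [10.2, -25.7, 0]
    - [11.1, -28, 0]
    - [12, -30.4, 0]
    - [13, -32.7, 0]
    - [13.9, -35, 0]
    - [14.8, -37.4, 0.5]
    - [15.7, -39.7, 1]
    - [16.7, -42, 1.5]
    - [17.6, -44.5, 1.9]
    - [17.6, -44.5, 1.9]
  twist: [-0.145, -0.29, -0.435, -0.58, -0.725, -0.87, -1.015, -1.16, -1.305, -1.45, -1.595, -1.74, -1.885, -2.03, -2.175, -2.32, -2.465, -2.61, -2.717, -2.717]

```text
time_s: 13.5
tcp_pos: [0.517, 0.2204, 0.2387]
orientation: [[-0.988, 0.152, -0.005], [0.152, 0.988, -0.0], [0.005, -0.001, -1.0]]
wrist_force: [-0.4, -0.9, 0.0]
width: 0.0522
gripper_force: 0.0
```

```bash
python3 - <<'E'
from h import *
go(.518,.2187,.114,171)
E
```

```text
t 13.5 tcp [517.  220.4 238.7] yaw 171.24 F [-0.4 -0.9  0. ] q [ 0.26  0.07  1.68  0.    1.39 -1.16] w 52.2 
 slide [-0.18 -0.14 12.47] twist 0.004
```

>>> drive_tool:
  fingers: [0.2, 0.2, 0.2, 0.2, 0.2, 0.2, 0.2]
  slide:
    - [-0.05, -0.1, 3]
    - [-0.05, -0.1, 6]
    - [-0.05, -0.1, 9]
    - [-0.05, -0.1, 11]
    - [-0.05, -0.1, 12.5]
    - [-0.05, -0.1, 12.5]
    - [-0.05, -0.1, 12.5]
  twist: [0, 0, 0, 0, 0, 0, 0]

```text
time_s: 14.2
tcp_pos: [0.519, 0.2169, 0.1167]
orientation: [[-0.987, 0.158, -0.0], [0.158, 0.987, -0.0], [0.0, -0.0, -1.0]]
wrist_force: [0.1, 0.2, 0.2]
width: 0.0518
gripper_force: 0.0
```

```bash
python3 - <<'E'
from h import *
go(.518,.2187,.114,171)
a=grab('scene');b=grab('top')
I=np.asarray(a['pixels'])[85:205,200:320,::-1];J=np.asarray(b['pixels'])[170:290,160:280,::-1]
cv2.imwrite('pics/g1.png',cv2.resize(np.hstack([I,J]),None,fx=3.3,fy=3.3,interpolation=cv2.INTER_CUBIC))
E
```

```text
t 14.2 tcp [519.  216.9 116.7] yaw 170.91 F [0.1 0.2 0.2] q [ 0.26  0.19  1.8  -0.    1.16 -1.16] w 51.8 
 slide [0.13 0.16 0.27] twist -0.002
```

View pics/g1.png

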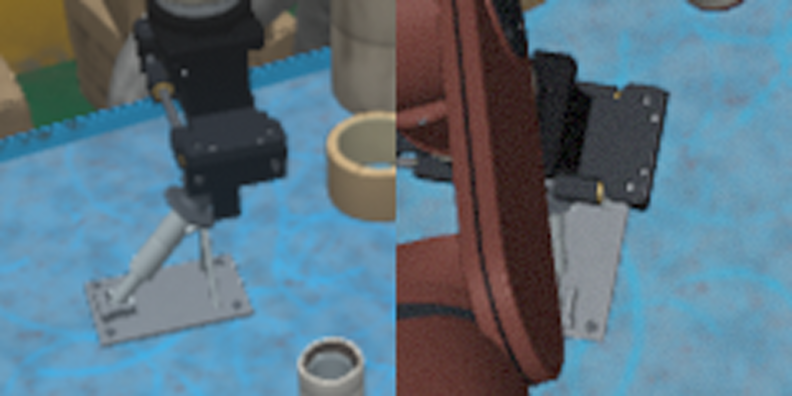

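The jaws straddle the wing, with the near finger's tip at about scene (267,150) in front of it and the screw undisturbed. I close with a small correction.

>>> drive_tool:
  fingers: [0.2, 0.2, -0.3, -0.6, -1, -1, -1, -1]
  slide:
    - [0.1, 0.15, 0.1]
    - [0.1, 0.15, 0.1]
    - [0.1, 0.15, 0.1]
    - [0.1, 0.15, 0.1]
    - [0.1, 0.15, 0.1]
    - [0.1, 0.15, 0.1]
    - [0.1, 0.15, 0.1]
    - [0.1, 0.15, 0.1]
  twist: [0, 0, 0, 0, 0, 0, 0, 0]

```text
time_s: 15.1
tcp_pos: [0.5182, 0.2188, 0.1155]
orientation: [[-0.988, 0.157, -0.0], [0.157, 0.988, 0.0], [0.0, 0.0, -1.0]]
wrist_force: [0.4, 1.6, -0.1]
width: 0.0119
gripper_force: 1.0
```

```bash
python3 - <<'E'
from h import *
go(.518,.2187,.114,171)
E
```

```text
t 15.1 tcp [518.2 218.8 115.5] yaw 170.96 F [ 0.4  1.6 -0.1] q [ 0.26  0.19  1.8   0.    1.16 -1.15] w 11.9 
 slide [ 0.02 -0.02  0.15] twist -0.001
```

>>> drive_tool:
  fingers: [-1, -1, -1, -1, -1, -1, -1, -1, -1]
  slide:
    - [0, 0, 0]
    - [0, 0, 0]
    - [0.5, 0, -0.36]
    - [0.98, 0, -0.72]
    - [1.5, 0, -1.05]
    - [2.02, 0, -1.36]
    - [2.55, 0, -1.63]
    - [3.12, 0, -1.89]
    - [3.12, 0, -1.89]
  twist: [0, 0, 0, 0, 0, 0, 0, 0, 0]

```text
time_s: 16.0
tcp_pos: [0.4872, 0.224, 0.1353]
orientation: [[-0.988, 0.157, 0.001], [0.157, 0.988, 0.0], [-0.001, 0.001, -1.0]]
wrist_force: [3.8, -0.0, -0.2]
width: 0.0115
gripper_force: 30.0
```

```bash
python3 - <<'E'
from h import *
go(.518,.2187,.114,171)
a=grab('scene','g2')
I=np.asarray(a['pixels'])[85:205,200:320,::-1]
cv2.imwrite('pics/g2c.png',cv2.resize(I,None,fx=4,fy=4,interpolation=cv2.INTER_CUBIC))
E
```

```text
t 16.0 tcp [487.2 224.  135.3] yaw 170.98 F [ 3.8 -0.  -0.2] q [ 0.28  0.1   1.85 -0.    1.19 -1.13] w 11.5 
 slide [-3.12 -0.04  2.14] twist -0.0
```

View pics/g2c.png

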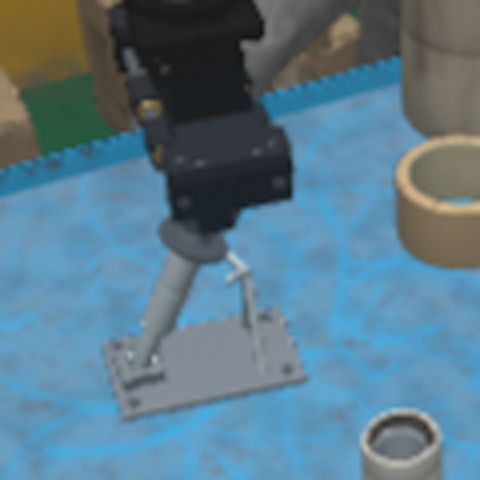

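The screw is pivoting about the toe as intended. It leans about 25° now, its nose is still in the toe stop at crop (145,365), and the side force is only 3.8 N. I continue to upright.

>>> drive_tool:
  fingers: [-1, -1, -1, -1, -1, -1, -1, -1, -1, -1, -1, -1]
  slide:
    - [0.58, 0, -0.23]
    - [1.16, 0, -0.44]
    - [1.75, 0, -0.61]
    - [2.35, 0, -0.77]
    - [2.96, 0, -0.89]
    - [3.58, 0, -0.99]
    - [4.2, 0, -1.06]
    - [4.83, 0, -1.1]
    - [5.47, 0, -1.11]
    - [6.1, 0, -1.1]
    - [6.1, 0, -1.1]
    - [6.1, 0, -1.1]
  twist: [0, 0, 0, 0, 0, 0, 0, 0, 0, 0, 0, 0]

```text
time_s: 17.25
tcp_pos: [0.4284, 0.2338, 0.1481]
orientation: [[-0.988, 0.157, 0.004], [0.157, 0.988, 0.001], [-0.004, 0.001, -1.0]]
wrist_force: [3.1, -2.3, 13.7]
width: 0.0116
gripper_force: 30.0
```

```bash
python3 - <<'E'
from h import *
go(.5,-.03,.3,185.8)
a=grab('scene','g3');t=grab('top','g3t')
p=np.array(robot.sense()['tcp_pos'])+[0,0,.008]
print('nose pred if upright',proj(a,p-[0,0,.1457]),'collar',proj(a,p-[0,0,.108]),'flange',proj(a,p-[0,0,.035]))
I=np.asarray(a['pixels'])[95:195,195:295,::-1]
cv2.imwrite('pics/g3c.png',cv2.resize(I,None,fx=5.5,fy=5.5,interpolation=cv2.INTER_CUBIC))
E
```

```text
t 17.25 tcp [428.4 233.8 148.1] yaw 170.98 F [ 3.1 -2.3 13.7] q [ 0.34 -0.03  1.96 -0.    1.21 -1.08] w 11.6 
 slide [-11.27 -24.91 -15.18] twist -0.259
nose pred if upright [235.62927928 176.47865437] collar [233.96511046 166.18865762] flange [230.53135115 144.95681407]
```

View pics/g3c.png

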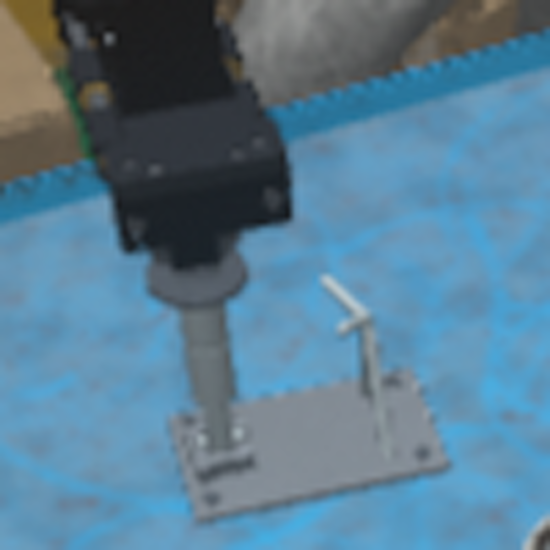

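The screw stands practically upright in the grip: nose at scene (234.9,176.3) against a predicted (235.6,176.5), flange matching too. The pictures allowed are used up, so I work numerically from here. I lift it clear.

>>> drive_tool:
  fingers: [-1, -1, -1, -1, -1, -1, -1, -1, -1]
  slide:
    - [0, 0, -0.5]
    - [0, 0, -1.5]
    - [0, 0, -3.5]
    - [0, 0, -6]
    - [0, 0, -9]
    - [0, 0, -12]
    - [0, 0, -15]
    - [0, 0, -16]
    - [0, 0, -16]
  twist: [0, 0, 0, 0, 0, 0, 0, 0, 0]

```text
time_s: 18.25
tcp_pos: [0.4269, 0.2336, 0.3061]
orientation: [[-0.988, 0.157, 0.0], [0.157, 0.988, 0.001], [-0.0, 0.001, -1.0]]
wrist_force: [0.3, 0.5, -2.9]
width: 0.0117
gripper_force: 30.0
```

```bash
python3 - <<'E'
from h import *
go(.5005,-.0297,.308,185.8)
E
```

```text
t 18.25 tcp [426.9 233.6 306.1] yaw 170.97 F [ 0.3  0.5 -2.9] q [ 0.34 -0.16  1.78  0.    1.52 -1.08] w 11.7 
 slide [-11.4  -24.85  -0.2 ] twist -0.259
```

>>> drive_tool:
  fingers: [-1, -1, -1, -1, -1, -1, -1, -1, -1, -1, -1, -1, -1, -1, -1, -1]
  slide:
    - [-0.3, -0.6, -0.2]
    - [-0.9, -1.9, -0.2]
    - [-1.7, -3.8, -0.2]
    - [-2.7, -6, -0.2]
    - [-3.8, -8.3, -0.2]
    - [-4.9, -10.7, -0.2]
    - [-6, -13.1, -0.2]
    - [-7.1, -15.5, -0.2]
    - [-8.2, -17.9, -0.2]
    - [-9.3, -20.2, -0.2]
    - [-10.2, -22.2, -0.2]
    - [-10.9, -23.8, -0.2]
    - [-11.3, -24.6, -0.2]
    - [-11.4, -24.85, -0.2]
    - [-11.4, -24.85, -0.2]
    - [-11.4, -24.85, -0.2]
  twist: [0, -0.03, -0.06, -0.09, -0.12, -0.15, -0.18, -0.21, -0.24, -0.259, -0.259, -0.259, -0.259, -0.259, -0.259, -0.259]

```text
time_s: 19.85
tcp_pos: [0.5003, -0.0293, 0.307]
orientation: [[-0.995, -0.102, -0.001], [-0.102, 0.995, 0.001], [0.001, 0.001, -1.0]]
wrist_force: [0.8, -0.4, -2.8]
width: 0.0119
gripper_force: 30.0
```

```bash
cat > sh.py <<'E'
from h import *
def shank(save=None):
    a=grab('scene',save); p=np.array(robot.sense()['tcp_pos'])+[0,0,.008]
    H=cv2.cvtColor(np.ascontiguousarray(np.asarray(a['pixels'])[:,:,::-1]),cv2.COLOR_BGR2HSV)
    for dz in(.05,.06,.07,.08,.09,.1,.105,.115,.12,.125,.13,.135,.14,.145,.15):
        u,v=proj(a,p-[0,0,dz]); r=int(round(v)); row=H[r,int(u)-20:int(u)+21]
        x=np.nonzero((row[:,1]<75))[0]+int(u)-20
        x=x[np.abs(x-u)<11]
        print(dz,'pred u',u.round(1),'row',r,'seen',(x.min(),x.max(),x.mean().round(1)) if len(x) else None)
    return a
E
python3 - <<'E'
from sh import *
go(.5005,-.0297,.308,185.8); shank('h1')
E
```

```text
t 19.85 tcp [500.3 -29.3 307. ] yaw -174.16 F [ 0.8 -0.4 -2.8] q [-0.22 -0.12  1.74  0.    1.52 -1.89] w 11.9 
 slide [-0.01 -0.04 -0.1 ] twist 0.001
0.05 pred u 298.5 row 151 seen (np.int64(293), np.int64(309), np.float64(298.9))
0.06 pred u 298.6 row 154 seen (np.int64(294), np.int64(303), np.float64(298.5))
0.07 pred u 298.7 row 158 seen (np.int64(295), np.int64(303), np.float64(299.0))
0.08 pred u 298.8 row 162 seen (np.int64(294), np.int64(303), np.float64(298.5))
0.09 pred u 298.9 row 165 seen (np.int64(294), np.int64(303), np.float64(298.5))
0.1 pred u 299.0 row 169 seen (np.int64(295), np.int64(303), np.float64(299.0))
0.105 pred u 299.0 row 171 seen (np.int64(295), np.int64(303), np.float64(299.0))
0.115 pred u 299.1 row 174 seen (np.int64(296), np.int64(301), np.float64(298.5))
0.12 pred u 299.2 row 176 seen (np.int64(297), np.int64(301), np.float64(299.0))
0.125 pred u 299.2 row 177 seen (np.int64(297), np.int64(301), np.float64(299.0))
0.13 pred u 299.3 row 179 seen (np.int64(297), np.int64(303), np.float64(300.0))
0.135 pred u 299.3 row 181 seen (np.int64(297), np.int64(303), np.float64(300.0))
0.14 pred u 299.4 row 182 seen (np.int64(295), np.int64(301), np.float64(298.0))
0.145 pred u 299.4 row 184 seen (np.int64(296), np.int64(301), np.float64(298.5))
0.15 pred u 299.5 row 186 seen None
```

>>> drive_tool:
  fingers: [-1, -1, -1, -1, -1, -1, -1]
  slide:
    - [0, -0.03, 1]
    - [0, -0.03, 2]
    - [0, -0.03, 3]
    - [0, -0.03, 3.6]
    - [0, -0.03, 4.1]
    - [0, -0.03, 4.5]
    - [0, -0.03, 4.5]
  twist: [0, 0, 0, 0, 0, 0, 0]

```text
time_s: 20.6
tcp_pos: [0.5004, -0.0303, 0.2618]
orientation: [[-0.995, -0.101, -0.001], [-0.101, 0.995, 0.0], [0.001, 0.0, -1.0]]
wrist_force: [-0.3, 0.1, -3.2]
width: 0.0116
gripper_force: 30.0
```

>>> drive_tool:
  fingers: [-1, -1, -1, -1]
  slide:
    - [0, 0, 0.5]
    - [0, 0, 1]
    - [0, 0, 1.5]
    - [0, 0, 1.5]
  twist: [0, 0, 0, 0]

```text
time_s: 21.0
tcp_pos: [0.5002, -0.0302, 0.2464]
orientation: [[-0.995, -0.101, -0.002], [-0.101, 0.995, 0.0], [0.002, 0.001, -1.0]]
wrist_force: [0.7, 0.5, -3.0]
width: 0.0113
gripper_force: 30.0
```

>>> drive_tool:
  fingers: [-1, -1, -1, -1, -1]
  slide:
    - [0, 0, 0.6]
    - [0, 0, 1.2]
    - [0, 0, 1.8]
    - [0, 0, 2.4]
    - [0, 0, 2.4]
  twist: [0, 0, 0, 0, 0]

```text
time_s: 21.5
tcp_pos: [0.5, -0.0302, 0.2221]
orientation: [[-0.995, -0.101, -0.002], [-0.101, 0.995, 0.0], [0.002, 0.001, -1.0]]
wrist_force: [-0.4, 0.0, -3.1]
width: 0.0117
gripper_force: 30.0
```

>>> drive_tool:
  fingers: [-1, -1, -1, -1, -1]
  slide:
    - [0, 0, 0.8]
    - [0, 0, 1.6]
    - [0, 0, 2.4]
    - [0, 0, 3.0]
    - [0, 0, 3.0]
  twist: [0, 0, 0, 0, 0]

```text
time_s: 22.0
tcp_pos: [0.4999, -0.0301, 0.192]
orientation: [[-0.995, -0.101, -0.002], [-0.101, 0.995, 0.001], [0.002, 0.001, -1.0]]
wrist_force: [-0.7, 0.6, -2.6]
width: 0.0118
gripper_force: 30.0
```

>>> drive_tool:
  fingers: [-1, -1, -1, -1]
  slide:
    - [0, 0, 0.4]
    - [0, 0, 0.8]
    - [0, 0, 1.1]
    - [0, 0, 1.1]
  twist: [0, 0, 0, 0]

```text
time_s: 22.4
tcp_pos: [0.5004, -0.0302, 0.1819]
orientation: [[-0.995, -0.101, -0.001], [-0.101, 0.995, 0.0], [0.001, 0.0, -1.0]]
wrist_force: [-0.1, -0.8, -4.4]
width: 0.0119
gripper_force: 30.0
```

>>> drive_tool:
  fingers: [-1, -1, -1]
  slide:
    - [0, 0, 0.2]
    - [0, 0, 0.3]
    - [0, 0, 0.3]
  twist: [0, 0, 0]

```text
time_s: 22.7
tcp_pos: [0.5006, -0.0303, 0.1793]
orientation: [[-0.995, -0.101, -0.0], [-0.101, 0.995, 0.0], [0.0, 0.0, -1.0]]
wrist_force: [-0.3, -0.5, -2.7]
width: 0.0117
gripper_force: 30.0
```

>>> drive_tool:
  fingers: [-1, -1, -1]
  slide:
    - [0, 0, 0.15]
    - [0, 0, 0.3]
    - [0, 0, 0.3]
  twist: [0, 0, 0]

```text
time_s: 23.0
tcp_pos: [0.5006, -0.0303, 0.1762]
orientation: [[-0.995, -0.101, -0.0], [-0.101, 0.995, 0.0], [0.0, 0.0, -1.0]]
wrist_force: [-0.2, -0.0, -3.0]
width: 0.0121
gripper_force: 30.0
```

>>> drive_tool:
  fingers: [-1, -1, -1]
  slide:
    - [0, 0, 0.1]
    - [0, 0, 0.2]
    - [0, 0, 0.2]
  twist: [0, 0, 0]

```text
time_s: 23.3
tcp_pos: [0.5012, -0.0304, 0.1757]
orientation: [[-0.995, -0.101, 0.001], [-0.101, 0.995, -0.0], [-0.001, -0.0, -1.0]]
wrist_force: [-2.2, -0.1, 5.1]
width: 0.0122
gripper_force: 30.0
```

>>> drive_tool:
  fingers: [-0.6, -0.4, -0.2, -0.2, -0.2, -0.2]
  slide:
    - [0, 0, 0]
    - [0, 0, 0]
    - [0, 0, 0]
    - [0, 0, 0]
    - [0, 0, 0]
    - [0, 0, 0]
  twist: [0, 0, 0, 0, 0, 0]

```text
time_s: 23.9
tcp_pos: [0.5007, -0.0303, 0.1744]
orientation: [[-0.995, -0.101, -0.0], [-0.101, 0.995, 0.0], [0.0, 0.0, -1.0]]
wrist_force: [0.2, 0.3, -0.8]
width: 0.0341
gripper_force: 0.0
```

>>> drive_tool:
  fingers: [-0.2, -0.2, -0.2, -0.2, -0.2, -0.2, -0.2]
  slide:
    - [0, 0, -1]
    - [0, 0, -3]
    - [0, 0, -6]
    - [0, 0, -9]
    - [0, 0, -12]
    - [0, 0, -12]
    - [0, 0, -12]
  twist: [0, 0, 0, 0, 0, 0, 0]

```text
time_s: 24.6
tcp_pos: [0.5012, -0.0304, 0.2957]
orientation: [[-0.995, -0.101, 0.002], [-0.101, 0.995, -0.001], [-0.002, -0.001, -1.0]]
wrist_force: [-0.1, -0.2, -0.2]
width: 0.0348
gripper_force: 0.0
```

```bash
python3 - <<'E'
from h import *
go(.5005,-.03,.176,185.8)
a=grab('scene','rel1')
H=cv2.cvtColor(cv2.imread('pics/rel1.png'),cv2.COLOR_BGR2HSV)
for z in(.127,.13,.133,.136,.139,.142,.145,.148,.151,.154,.158,.165,.18,.195,.2):
    u,v=proj(a,(.5005,-.0297,z)); r=int(round(v)); print(z,np.round((u,v),1), H[r,int(u)-15:int(u)+16:1,2].tolist())
E
```

```text
t 24.6 tcp [501.2 -30.4 295.7] yaw -174.2 F [-0.1 -0.2 -0.2] q [-0.22 -0.12  1.76  0.    1.49 -1.89] w 34.8 
 slide [ 0.09  0.06 11.97] twist -0.0
0.127 [300.  197.9] [196, 200, 202, 201, 200, 196, 150, 153, 172, 152, 126, 103, 89, 90, 95, 94, 93, 91, 91, 89, 105, 155, 180, 163, 136, 119, 150, 185, 191, 194, 200]
0.13 [299.9 197. ] [195, 198, 200, 198, 194, 192, 160, 178, 147, 92, 89, 94, 101, 104, 109, 111, 112, 106, 101, 99, 94, 100, 140, 156, 158, 135, 153, 184, 189, 194, 205]
0.133 [299.9 196. ] [193, 192, 192, 190, 188, 190, 170, 150, 110, 98, 107, 110, 112, 111, 111, 111, 111, 110, 110, 112, 110, 102, 95, 103, 147, 143, 154, 190, 199, 205, 213]
0.136 [299.9 195.1] [192, 190, 187, 185, 186, 188, 154, 107, 104, 110, 111, 112, 111, 112, 112, 112, 110, 111, 112, 112, 112, 112, 110, 100, 104, 118, 168, 203, 207, 204, 202]
0.139 [299.9 194.1] [196, 191, 185, 183, 186, 173, 126, 105, 111, 111, 112, 111, 112, 111, 111, 110, 110, 111, 111, 112, 112, 111, 111, 108, 98, 94, 179, 205, 200, 192, 181]
0.142 [299.8 193.2] [199, 191, 183, 182, 187, 150, 114, 111, 112, 111, 111, 111, 110, 107, 
[... 875 characters left out ...]
09, 109, 117, 165, 189, 192, 193, 193]
0.165 [299.6 185.8] [195, 190, 185, 182, 182, 195, 136, 66, 68, 70, 71, 71, 70, 71, 73, 77, 79, 74, 72, 71, 71, 74, 90, 110, 148, 187, 200, 199, 195, 193, 193]
0.18 [299.5 180.9] [196, 190, 187, 186, 185, 169, 112, 72, 76, 73, 71, 71, 71, 70, 72, 107, 121, 115, 112, 106, 84, 71, 71, 70, 71, 156, 187, 187, 189, 191, 196]
0.195 [299.3 175.9] [183, 183, 186, 192, 197, 203, 207, 185, 175, 147, 124, 114, 107, 108, 107, 107, 108, 100, 90, 79, 71, 70, 70, 70, 70, 160, 195, 196, 192, 187, 182]
0.2 [299.3 174.2] [190, 184, 196, 205, 202, 198, 193, 189, 186, 181, 180, 180, 172, 159, 139, 128, 114, 107, 107, 107, 109, 102, 93, 84, 99, 173, 201, 201, 198, 192, 186]
```

The released screw stands centred (flange columns 291–310, middle about 300). The flange height fits 6 mm above home, so the lugs are in the gaps. I take the wing again.

>>> drive_tool:
  fingers: [-0.2, -0.2, -0.2, -0.2, -0.2, -0.2, -0.5, -1, -1, -1, -1, -1]
  slide:
    - [0.05, 0.03, 4]
    - [0.05, 0.03, 8]
    - [0.05, 0.03, 10]
    - [0.05, 0.03, 11.5]
    - [0.05, 0.03, 12.1]
    - [0.05, 0.03, 12.1]
    - [0.05, 0.03, 12.1]
    - [0.05, 0.03, 12.1]
    - [0.05, 0.03, 12.1]
    - [0.05, 0.03, 12.1]
    - [0.05, 0.03, 12.1]
    - [0.05, 0.03, 12.1]
  twist: [0, 0, 0, 0, 0, 0, 0, 0, 0, 0, 0, 0]

```text
time_s: 25.85
tcp_pos: [0.5007, -0.0301, 0.1742]
orientation: [[-0.995, -0.101, 0.001], [-0.101, 0.995, -0.0], [-0.001, -0.0, -1.0]]
wrist_force: [0.5, 0.6, 4.9]
width: 0.0117
gripper_force: 30.0
```

>>> drive_tool:
  fingers: [-1, -1, -1, -1]
  slide:
    - [0, 0, 0.05]
    - [0, 0, 0.1]
    - [0, 0, 0.1]
    - [0, 0, 0.1]
  twist: [0, 0, 0, 0]

```text
time_s: 26.25
tcp_pos: [0.501, -0.0302, 0.174]
orientation: [[-0.995, -0.101, 0.002], [-0.101, 0.995, -0.0], [-0.002, -0.001, -1.0]]
wrist_force: [-1.0, 0.0, 8.8]
width: 0.0114
gripper_force: 30.0
```

```bash
cat > st.py <<'E'
from h import *
s=robot.sense();R=np.array(s['orientation'])
print(s['time_s'],np.round(np.array(s['tcp_pos'])*1000,1),'yaw',np.degrees(np.arctan2(R[1,0],R[0,0])).round(2),'F',np.round(s['wrist_force'],1),'M',np.round(s['ft_torque'],2),'q6',round(s['joint_pos'][5],3),'tau6',round(s['effort'][5],2),s['width'],s['gripper_force'])
E
python3 st.py
```

```text
26.25 [501.  -30.2 174. ] yaw -174.2 F [-1.   0.   8.8] M [ 0.24  0.23 -0.  ] q6 -1.89 tau6 0.0 0.011439513490061254 30.00046045985073
```

>>> drive_tool:
  fingers: [-1, -1, -1, -1, -1]
  slide:
    - [0, 0, 0.02]
    - [0, 0, 0.06]
    - [0, 0, 0.1]
    - [0, 0, 0.14]
    - [0, 0, 0.14]
  twist: [0.087, 0.175, 0.262, 0.35, 0.35]

```text
time_s: 26.75
tcp_pos: [0.5013, -0.03, 0.1726]
orientation: [[-0.969, 0.249, 0.003], [0.249, 0.969, 0.0], [-0.003, 0.001, -1.0]]
wrist_force: [-0.8, 1.3, 7.9]
width: 0.012
gripper_force: 30.0
```

```bash
python3 st.py
```

```text
26.75 [501.3 -30.  172.6] yaw 165.6 F [-0.8  1.3  7.9] M [ 0.32 -0.09  0.02] q6 -1.537 tau6 0.79 0.011974898899499526 30.004993840120733
```

The screw threads in: 20° of turn gave 1.4 mm down at about 8 N, the expected pitch. I continue.

>>> drive_tool:
  fingers: [-1, -1, -1, -1, -1, -1, -1, -1, -1, -1]
  slide:
    - [0, 0, 0.04]
    - [0, 0, 0.07]
    - [0, 0, 0.11]
    - [0, 0, 0.14]
    - [0, 0, 0.18]
    - [0, 0, 0.21]
    - [0, 0, 0.25]
    - [0, 0, 0.28]
    - [0, 0, 0.32]
    - [0, 0, 0.32]
  twist: [0.087, 0.175, 0.262, 0.349, 0.436, 0.524, 0.611, 0.698, 0.785, 0.785]

```text
time_s: 27.75
tcp_pos: [0.5015, -0.03, 0.1697]
orientation: [[-0.509, 0.86, 0.003], [0.86, 0.509, -0.0], [-0.002, 0.003, -1.0]]
wrist_force: [-0.1, 1.2, 10.3]
width: 0.0118
gripper_force: 30.0
```

```bash
python3 st.py
```

```text
27.75 [501.5 -30.  169.7] yaw 120.63 F [-0.1  1.2 10.3] M [ 0.28 -0.09  0.02] q6 -0.752 tau6 0.79 0.011818338173676418 29.99956008978188
```

>>> drive_tool:
  fingers: [-1, -1, -1, -1, -1, -1]
  slide:
    - [0, 0, 0.03]
    - [0, 0, 0.06]
    - [0, 0, 0.09]
    - [0, 0, 0.11]
    - [0, 0, 0.11]
    - [0, 0, 0.11]
  twist: [0.08, 0.16, 0.23, 0.29, 0.29, 0.29]

```text
time_s: 28.35
tcp_pos: [0.5014, -0.03, 0.1685]
orientation: [[-0.244, 0.97, 0.003], [0.97, 0.244, -0.0], [-0.001, 0.003, -1.0]]
wrist_force: [-0.4, 1.2, 9.6]
width: 0.012
gripper_force: 30.0
```

```bash
python3 st.py
```

```text
28.35 [501.4 -30.  168.5] yaw 104.15 F [-0.4  1.2  9.6] M [0.24 0.06 0.03] q6 -0.464 tau6 0.04 0.011967309912165951 29.997549005784094
```

Total turn is 81.7°. I go on in small steps until the stop is felt.

>>> drive_tool:
  fingers: [-1, -1, -1, -1]
  slide:
    - [0, 0, 0.02]
    - [0, 0, 0.03]
    - [0, 0, 0.04]
    - [0, 0, 0.04]
  twist: [0.03, 0.06, 0.08, 0.08]

```text
time_s: 28.75
tcp_pos: [0.5012, -0.03, 0.168]
orientation: [[-0.166, 0.986, 0.003], [0.986, 0.166, -0.0], [-0.0, 0.002, -1.0]]
wrist_force: [-1.8, 0.5, 8.2]
width: 0.0118
gripper_force: 30.0
```

```bash
python3 st.py
```

```text
28.75 [501.2 -30.  168. ] yaw 99.54 F [-1.8  0.5  8.2] M [0.28 0.13 0.01] q6 -0.384 tau6 0.19 0.011775789044566868 30.000221394002438
```

>>> drive_tool:
  fingers: [-1, -1, -1, -1]
  slide:
    - [0, 0, 0.01]
    - [0, 0, 0.02]
    - [0, 0, 0.03]
    - [0, 0, 0.03]
  twist: [0.03, 0.06, 0.08, 0.08]

```text
time_s: 29.15
tcp_pos: [0.501, -0.0301, 0.1677]
orientation: [[-0.087, 0.996, 0.002], [0.996, 0.087, -0.0], [-0.0, 0.002, -1.0]]
wrist_force: [-1.8, 0.8, 10.0]
width: 0.012
gripper_force: 30.0
```

```bash
python3 st.py
```

```text
29.15 [501.  -30.1 167.7] yaw 94.96 F [-1.8  0.8 10. ] M [0.18 0.36 0.07] q6 -0.304 tau6 0.25 0.011964493846079446 30.017408905550838
```

>>> drive_tool:
  fingers: [-1, -1, -1, -1]
  slide:
    - [0, 0, 0.01]
    - [0, 0, 0.02]
    - [0, 0, 0.02]
    - [0, 0, 0.02]
  twist: [0.03, 0.06, 0.08, 0.08]

```text
time_s: 29.55
tcp_pos: [0.501, -0.0301, 0.1676]
orientation: [[-0.007, 1.0, 0.002], [1.0, 0.007, -0.0], [-0.0, 0.002, -1.0]]
wrist_force: [-0.8, 1.3, 9.2]
width: 0.0117
gripper_force: 30.1
```

```bash
python3 st.py; python3 - <<'E'
from h import *
a=grab('scene','end0'); H=cv2.cvtColor(cv2.imread('pics/end0.png'),cv2.COLOR_BGR2HSV)
for r in range(188,200): print(r,H[r,284:316,2].tolist())
E
```

```text
29.55 [501.  -30.1 167.6] yaw 90.41 F [-0.8  1.3  9.2] M [0.31 0.46 0.29] q6 -0.224 tau6 0.47 0.01172467985290554 30.081846490502357
188 [168, 167, 179, 192, 202, 206, 201, 177, 114, 52, 44, 43, 44, 46, 48, 56, 62, 67, 70, 72, 70, 69, 55, 44, 126, 171, 185, 191, 195, 195, 196, 196]
189 [167, 166, 175, 185, 194, 203, 177, 129, 101, 77, 51, 43, 44, 46, 48, 57, 64, 65, 70, 70, 69, 68, 59, 59, 100, 148, 180, 192, 194, 196, 197, 197]
190 [185, 182, 181, 184, 191, 189, 149, 115, 112, 103, 72, 47, 45, 46, 47, 57, 63, 65, 69, 69, 67, 67, 77, 91, 106, 120, 170, 191, 193, 194, 193, 191]
191 [197, 192, 187, 186, 191, 165, 126, 111, 112, 112, 90, 57, 44, 45, 48, 57, 63, 66, 68, 69, 67, 68, 85, 105, 111, 108, 147, 184, 196, 195, 192, 190]
192 [199, 190, 185, 184, 190, 154, 117, 111, 111, 111, 103, 75, 50, 47, 54, 60, 64, 65, 67, 66, 72, 75, 95, 108, 110, 110, 128, 177, 196, 194, 190, 187]
193 [202, 193, 186, 185, 188, 150, 113, 112, 111, 111, 111, 96, 77, 78, 84, 82, 76, 71, 71, 82, 91, 98, 106, 110, 111, 109, 141, 183, 195, 191, 184, 180]
194 [199, 193, 187, 186, 188, 155, 116, 112, 113, 113, 11
[... 211 characters left out ...]
9, 110, 110, 109, 107, 96, 157, 202, 210, 207, 204, 210]
196 [195, 195, 195, 193, 191, 176, 129, 105, 111, 111, 111, 110, 110, 110, 109, 109, 109, 109, 109, 109, 110, 109, 110, 108, 98, 96, 157, 195, 202, 208, 216, 220]
197 [198, 202, 203, 201, 197, 195, 154, 106, 100, 107, 109, 109, 109, 109, 109, 109, 109, 110, 110, 110, 110, 110, 109, 99, 92, 105, 155, 188, 191, 197, 207, 212]
198 [199, 203, 204, 205, 202, 199, 160, 119, 99, 92, 98, 105, 108, 109, 110, 109, 110, 110, 110, 109, 109, 103, 92, 89, 106, 116, 153, 188, 194, 197, 203, 203]
199 [198, 200, 204, 206, 205, 204, 163, 127, 118, 106, 96, 92, 94, 100, 104, 105, 105, 101, 99, 95, 91, 92, 101, 112, 122, 117, 151, 190, 200, 200, 200, 199]
```

>>> drive_tool:
  fingers: [-1, -1, -1]
  slide:
    - [0, 0, 0.01]
    - [0, 0, 0.02]
    - [0, 0, 0.02]
  twist: [0.03, 0.05, 0.05]

```text
time_s: 29.9
tcp_pos: [0.5012, -0.0301, 0.1676]
orientation: [[0.042, 0.999, 0.002], [0.999, -0.042, -0.0], [-0.0, 0.002, -1.0]]
wrist_force: [-1.3, 1.3, 11.0]
width: 0.0115
gripper_force: 30.3
```

```bash
python3 st.py
```

```text
29.9 [501.2 -30.1 167.6] yaw 87.57 F [-1.3  1.3 11. ] M [0.25 0.47 0.52] q6 -0.175 tau6 0.68 0.011475791500554127 30.283302012830973
```

The torque rises (0.07, then 0.29, then 0.52 Nm) with no further descent, so the screw is at its firm stop. I release and back off.

>>> drive_tool:
  fingers: [-0.6, -0.3, 0.0, 0.0, 0.0, 0.0]
  slide:
    - [0, 0, 0]
    - [0, 0, 0]
    - [0, 0, 0]
    - [0, 0, 0]
    - [0, 0, 0]
    - [0, 0, 0]
  twist: [0, 0, 0, 0, 0, 0]

```text
time_s: 30.5
tcp_pos: [0.5, -0.0301, 0.1654]
orientation: [[0.043, 0.999, -0.0], [0.999, -0.043, 0.0], [0.0, -0.0, -1.0]]
wrist_force: [-0.0, 0.2, -0.4]
width: 0.0418
gripper_force: 0.0
```

>>> drive_tool:
  fingers: [0, 0, 0, 0, 0, 0, 0, 0]
  slide:
    - [0, 0, -1]
    - [0, 0, -3]
    - [0, 0, -6]
    - [0, 0, -9]
    - [0, 0, -12]
    - [0, 0, -15]
    - [0, 0, -15]
    - [0, 0, -15]
  twist: [0, 0, 0, 0, 0, 0, 0, 0]

```text
time_s: 31.3
tcp_pos: [0.5006, -0.0301, 0.3169]
orientation: [[0.043, 0.999, 0.002], [0.999, -0.043, -0.0], [-0.0, 0.002, -1.0]]
wrist_force: [-0.1, 1.4, 0.3]
width: 0.0436
gripper_force: 0.0
```

```bash
python3 st.py; python3 - <<'E'
from h import *
a=grab('scene','end1');A=cv2.imread('pics/end1.png');H=cv2.cvtColor(A,cv2.COLOR_BGR2HSV);H0=cv2.cvtColor(cv2.imread('pics/rel1.png'),cv2.COLOR_BGR2HSV)
def wid(H):
    return {r:(lambda x:(int(x.min()),int(x.max())))(np.nonzero(H[r,284:316,2]<140)[0]+284) for r in range(186,200)}
print(wid(H0));print(wid(H))
# flange left edge and its top; expected rows for flange mid at home / 6 mm up
print([proj(a,(.5005,-.0297,z)).round(1) for z in(.1437,.1497)])
B=cv2.imread('pics/scene1.png')
for n,(u,v,w,h) in dict(drift=(320,250,40,70),tin=(320,145,35,40),box=(365,215,45,35),gauge=(390,250,28,45),foot=(270,232,60,25)).items():
    print(n,np.abs(A[v:v+h,u:u+w].astype(int)-B[v:v+h,u:u+w]).mean().round(1))
E
```

```text
31.3 [500.6 -30.1 316.9] yaw 87.54 F [-0.1  1.4  0.3] M [ 0.01 -0.09 -0.01] q6 -0.175 tau6 0.0 0.043585696188286 0.0
{186: (290, 307), 187: (291, 308), 188: (291, 309), 189: (290, 309), 190: (290, 310), 191: (290, 310), 192: (290, 310), 193: (290, 309), 194: (290, 309), 195: (291, 309), 196: (292, 307), 197: (293, 309), 198: (294, 309), 199: (291, 309)}
{186: (294, 306), 187: (294, 306), 188: (292, 307), 189: (291, 308), 190: (290, 309), 191: (290, 309), 192: (290, 309), 193: (290, 309), 194: (289, 309), 195: (290, 309), 196: (290, 309), 197: (290, 309), 198: (291, 309), 199: (291, 309)}
[array([299.8, 192.7]), array([299.8, 190.8])]
drift 7.4
tin 5.1
box 5.9
gauge 6.3
foot 5.8
```

```bash
python3 -c "
from workcell import robot
print(robot.sign_off())"
```

```text
the job is handed in; nothing more can be done
None
```

The job is handed in, at about 31 s of the 72 s. The plug is pushed out (judged from force and depth, not seen), the drift is back in its block, and the draw screw was stood in the post, released, regripped and turned to its firm stop with its flange down on the sleeve. The drift and bystanders look undisturbed in the last image comparison.

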